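# Square blade tube from the storage well to the saw cradle

### The arm

A 7-joint arm with a two-finger parallel gripper is mounted at the origin on the work surface. World frame = base frame: x ahead of the robot, y to its left, z up, the work surface at z = 0. Lengths are in m, angles in degrees, forces in N, time in s.
With the tool pointing down it reaches from about 0.4 to 0.9 m from the base axis. Payload 5.5 kg.
Tool frame: the origin (TCP) lies at the very end of the fingers, on their centre line; the grasp point (between the pads) lies 19 mm behind it; z points along the fingers, y is the direction in which the jaws open and shut (so a half turn about z gives the same grasp; the last joint's range is limited). The gripper opens to 92 mm and grips with 3 to 60 N. Pads are 19 mm wide; open, the fingers measure 130 mm over their backs; the gripper's body (75 mm by 190 mm) begins 47 mm behind the grasp point.
Start: joints at [15.08, 28.699, -24.465, 88.831, 12.651, 65.22, -12.049], TCP at [0.65, 0, 0.227] pointing down, gripper open.
Joint ranges: [-164.97, 164.97], [-17.58, 116.51], [-87.97, 89.64], [11.32, 138.91], [-80.73, 260.73], [10.89, 115.49], [-147.41, 147.41]. Speed limits (degrees/s): [147.25, 147.25, 180, 180, 180, 180, 180].

### API

Orientations are given as [roll, pitch, yaw] about the fixed x, y, z axes, in that order (R = Rz(yaw) Ry(pitch) Rx(roll)).
In Python, from plant import * gives the robot as it stands.
- The arm moves only by the shell command python3 -m crank 'ROWS' [FORCE]. ROWS is JSON, a list of rows, each a list of 3 entries, a list of its own where there are three numbers: the turn, a rotation vector about the tool's x, y, z in rad, then the shift along the tool's x, y, z in m, then the finger opening in m, from 0 to 0.0918. In form: [[[ax, ay, az], [dx, dy, dz], fingers], ...]. A call has 1 to 10 rows; each row shifts and turns the pose as measured when the row begins, along the tool's axes as they then stand; what a row does not reach is not made up. A row lasts 1/8 s, in which the tool goes at most 62.5 mm and 10.7 degrees, less where a joint would pass 70% of its speed; a pose out of reach is approached as far as the arm can. A call is refused whole if a number of a shift passes 0.0625 or a number of a turn 0.188, either way. A call with a gripper value outside its range is refused whole. The fingers move at their own pace and stop on an object; FORCE is the grip in N (left out, the last holds). Time passes only in rows, so rows that do not move let the fingers close. It gives the time, the measured TCP pose, the force and the opening at its end, in the units of the state.
- observe(): the state, without advancing time (a new reading comes with each control period).
- grab_frame(name): name is "scene" or "side" or "wrist"; returns the picture (480x640x3 uint8, red, green, blue); there is no depth.
- camera_info(name): a dict with "intrinsics" (3x3 intrinsics, pixels), "R" (3x3) and "t" (3): a world point X has camera coordinates R X + t; the wrist camera has in their place "T_tool_cam" (4x4, takes a point from camera to tool coordinates, whose origin is the TCP and whose axes are the flange's). Camera axes: x right, y down, z forward; pixel columns grow to the right and rows downward; lengths in m; the calibration is good to about 2 mm. A picture is of the moment at which its call begins: read the wrist's pose just before it. camera_info takes no time and is no camera call.
- close_job(): hands the job in, once; it reports no verdict.
The state is a dict: "time": time; "qpos": joint angles; "qd": joint speeds; "joint_efforts": joint torques, N m; "tool_pos": TCP position; "tool_rot": TCP orientation; "contact_force": force on the tool from outside, world axes, zero at the start; "torque": the same for the moment, N m; "finger_gap": finger opening in m.
Only numpy, scipy, OpenCV 4.12 (cv2) and the standard library are available. Lean on these libraries where they do the work, as an engineer would, in place of code of your own. Each camera call takes 0.05 s, during which the arm holds its last target. There are 200 camera calls.

### The job

Pull the square blade tube straight up out of the deep storage block, stand it upright on the rubber mat and let go of it. Then take it again another way, so that you can lay it down flat in the groove of the low plywood cradle, about centred so that both ends stick out alike, without letting it drop or fall over. Leave the two round tubes in their wells and do not disturb the glue bottle and the plywood piece.

Things in the scene. Friction and masses are not known exactly. Their poses are not given: they have to be found in the camera images.
- tube: The square blade tube: closed aluminium tube, black end caps, section 36 x 36 mm, 150 mm long, about 0.2 kg, both ends alike. Origin: centre of its lower end face as it starts; z along its length to the other end, x and y normal to its flat sides. Starts upright in any of the three wells, sides parallel to the block's.
- tube_mid (a point): The middle of the square tube, on its axis, 75 mm from either end.
- block: Fixed light-wood storage block, 90 (its x) x 196 (its y) x 105 mm high, origin at the centre of its underside, z up. Three square wells 38.5 mm wide, 95 mm deep (floors 10 mm above the bench), in a row at y = -58, 0, +58 mm. A 12 mm board, 150 mm high, closes each end of the row (at y = -104, +104 mm). Its x sides are free.
- deck (a point): Centre of the block's top face, 105 mm above the bench. The tubes in the wells rise 55 mm above it, to 160 mm over the bench; gaps along the row are only about 22 mm, so fingers must come straight down and close along the block's x.
- round_a: Round closed tube, aluminium with black end caps, diameter 36 mm, 150 mm long, standing in a well; to be left there. Origin: centre of its lower end, z along it.
- round_b: A second round tube like round_a, in another well; to be left there.
- mat: Fixed black rubber mat lying on the bench, 120 x 120 mm and 4 mm thick, origin at the centre of its underside; the place to stand the square tube.
- cradle: Fixed low plywood cradle, 60 mm long (its x), 76 mm wide (its y), origin at the centre of its underside, z up. An open-ended groove 44 mm wide runs along its x, floor 35 mm above the bench, between side strips 16 mm wide and 16 mm high.
- groove (a point): Centre of the groove's floor, 35 mm above the bench. The lying tube's axis is 18 mm above it; the tube overhangs the cradle 45 mm at each end, where fingers have room beside and below it. Either end may point either way.
- glue: White glue bottle, diameter 56 mm, 150 mm high, standing on the bench; to be left alone. Origin: centre of its underside.
- ply: Loose piece of plywood lying on the bench, 120 x 90 x 12 mm; to be left alone. Origin: centre of its underside.
Things that resemble listed ones, but are neither listed nor needed, are in the scene too. What is meant by the mat is not blue, and is the larger of those in its own colour.

How it is judged (in metres and radians):
On the way, in this order (a step that is already met when the one before it is completed fails the run):
1. the square tube is lifted clear of its well (height (world z) of tube above 0.107 m and angle between tube's own z axis and vertical below 0.2 rad), for 0.1 s.
2. the square tube stands upright on the rubber mat, let go (contact force between tube and mat above 0.3 N and angle between tube's own z axis and vertical below 0.1 rad and contact force between tube and the fingers below 0.05 N and linear speed of tube below 0.03 m/s), for 0.2 s.
At the end, for the whole second after the job is handed in: The square tube lies at rest on the floor of the cradle's groove, along it within 0.1 rad, its middle within 22 mm of the groove's centre lengthwise, released; the round tubes are within 10 mm of where they started in their wells, the glue bottle and the plywood piece within 20 mm (angle between the z axis of tube and the x axis of cradle, either way round below 0.1 rad and x of tube_mid in the frame of groove between -0.022 and 0.022 m and y of tube_mid in the frame of groove between -0.007 and 0.007 m and z of tube_mid in the frame of groove between 0.014 and 0.021 m and linear speed of tube below 0.02 m/s and contact force between tube and anything else above 0.3 N and distance of each of round_a, round_b from where it was at the start of the episode below 0.01 m and distance of each of glue, ply from where it was at the start of the episode below 0.02 m); the robot touches nothing.
It fails at once if the square tube drops or falls over (it moves faster than 0.6 m/s while not held) (linear speed of tube above 0.6 m/s and contact force between tube and the fingers below 0.05 N).
It fails at once if the square tube lies on the bench (angle between tube's own z axis and vertical above 1.2 rad and height (world z) of tube_mid below 0.035 m).
It fails at once if a round tube is moved by more than 20 mm (distance of any of round_a, round_b from where it was at the start of the episode above 0.02 m).
It fails at once if the glue bottle is knocked over (angle between glue's own z axis and vertical above 0.5 rad).
It also fails if it takes over 61 s, if anything falls off the work surface, if the arm or the gripper's body presses on something with over 40 N, if the wrist force passes 120 N, or if a joint passes its speed limit or range.

## Working session

There is one attempt and no reset: what is moved stays moved. The work goes in short steps, Python scripts to look and compute and a shell command to move; the robot and the scene stay as the last step left them, time stands still between calls to the robot, and variables do not carry over. Pictures are saved under pics/ and viewed, about 8 in all and at most 12, crops included, and the job is handed in when it is done.

```bash
ls; mkdir -p pics; python3 - <<'E'
from plant import *
import cv2,numpy as np
s=observe(); print({k:np.round(v,3).tolist() for k,v in s.items()})
for n in("scene","side","wrist"):
    im=grab_frame(n); cv2.imwrite(f"pics/{n}0.png",im[:,:,::-1]); i=camera_info(n); print(n,{k:np.round(v,4).tolist() for k,v in i.items()})
E
```

```text
pics
{'time': 0.0, 'qpos': [15.082, 28.754, -24.452, 88.89, 12.652, 65.218, -12.048], 'qd': [0.045, 0.12, 0.023, -0.03, 0.085, -0.078, -0.106], 'joint_efforts': [-0.0, -56.66, -5.816, -27.911, -0.069, 0.031, 0.0], 'tool_pos': [0.649, -0.0, 0.226], 'tool_rot': [-179.891, -0.003, 90.001], 'contact_force': [-0.32, -0.214, -0.095], 'torque': [0.005, -0.094, -0.024], 'finger_gap': 0.092}
scene {'intrinsics': [[437.6983, 0.0, 318.9467], [0.0, 437.6983, 236.7155], [0.0, 0.0, 1.0]], 'R': [[0.1073, 0.9941, 0.0127], [0.5182, -0.045, -0.8541], [-0.8485, 0.0982, -0.52]], 't': [-0.0976, -0.2191, 1.3638]}
side {'intrinsics': [[483.3086, 0.0, 319.245], [0.0, 483.3086, 234.7305], [0.0, 0.0, 1.0]], 'R': [[-0.7285, -0.6849, 0.0106], [-0.5021, 0.5234, -0.6885], [0.466, -0.5069, -0.7252]], 't': [0.4331, 0.3383, 0.8149]}
wrist {'intrinsics': [[353.9752, 0.0, 317.6729], [0.0, 353.9752, 236.7064], [0.0, 0.0, 1.0]], 'T_tool_cam': [[0.0003, -0.9592, -0.2826, 0.075], [1.0, 0.0001, 0.0006, 0.0004], [-0.0005, -0.2826, 0.9592, -0.1581], [0.0, 0.0, 0.0, 1.0]]}
```

View pics/scene0.png

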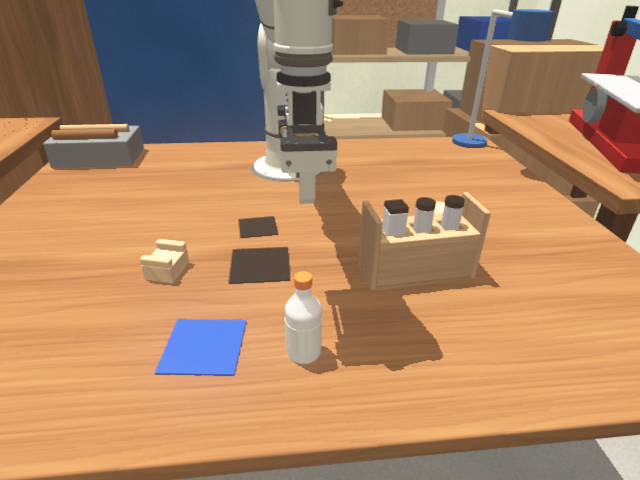

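View pics/side0.png

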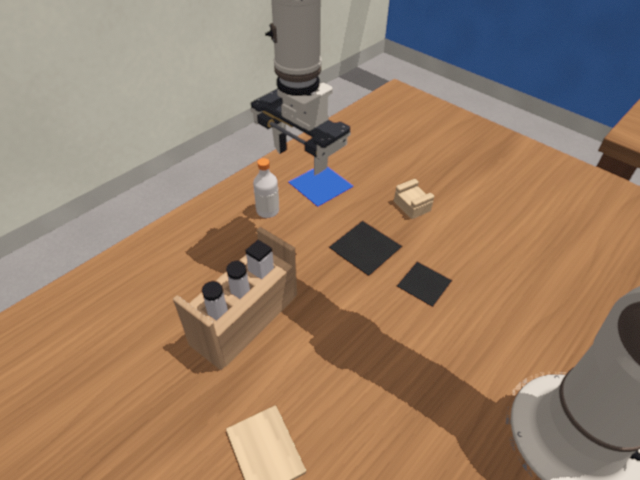

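The square-capped tube shows at scene (396,218), with the round tubes at (425,215) and (453,212). The mat candidates are large black (260,264), small black (258,227) and blue (203,346), so I choose the large black one. The cradle is at (166,260) and the glue bottle at (303,325). The ply piece is at side (265,450). Next I measure these and take one close crop.

```bash
cat > h.py <<'E'
from plant import *
import cv2,numpy as np
from scipy.spatial.transform import Rotation as Ro
def cam(n,s=None):
    i=camera_info(n);K=np.array(i["intrinsics"])
    if n!="wrist":
        R=np.array(i["R"]);t=np.array(i["t"]);return K,R,t
    T=np.eye(4);T[:3,:3]=Ro.from_euler('xyz',s["tool_rot"],degrees=True).as_matrix();T[:3,3]=s["tool_pos"]
    W=np.linalg.inv(T@np.array(i["T_tool_cam"]));return K,W[:3,:3],W[:3,3]
def cast(px,z,c):
    K,R,t=c;px=np.atleast_2d(px).astype(float)
    d=np.c_[px,np.ones(len(px))]@np.linalg.inv(K).T@R;o=-R.T@t
    return o+d*((z-o[2])/d[:,2])[:,None]
def proj(X,c):
    K,R,t=c;p=(np.atleast_2d(X)@R.T+t)@K.T;return p[:,:2]/p[:,2:]
def blobs(mask,amin=60):
    cs,_=cv2.findContours(mask.astype(np.uint8)*255,cv2.RETR_EXTERNAL,cv2.CHAIN_APPROX_NONE)
    return [c for c in cs if cv2.contourArea(c)>amin]
def rectw(c,z,cm):
    P=cast(c.reshape(-1,2)+0.0,z,cm)[:,:2]*1000
    (cx,cy),(w,h),a=cv2.minAreaRect(P.astype(np.float32));return np.round([cx,cy,w,h,a],1)
E
python3 - <<'E'
from h import *
for n in("scene","side"):
    im=cv2.imread(f"pics/{n}0.png");cm=cam(n);hsv=cv2.cvtColor(im,cv2.COLOR_BGR2HSV)
    for c in blobs(im.max(2)<62):
        x,y=c.reshape(-1,2).mean(0);
        if y<150: continue
        print(n,"dark",(int(x),int(y)),"z4",rectw(c,.004,cm),"z160",rectw(c,.157,cm))
    m=(hsv[:,:,1]<125)&(hsv[:,:,2]>140)&(hsv[:,:,0]<30)
    for c in blobs(m,150):
        x,y=c.reshape(-1,2).mean(0);print(n,"light",(int(x),int(y)),cv2.contourArea(c),"z45",rectw(c,.045,cm))
a=cv2.imread("pics/scene0.png")[180:300,340:500];b=cv2.imread("pics/side0.png")[170:290,340:500];
cv2.imwrite("pics/crop1.png",np.vstack([cv2.resize(a,(800//2*1,300)),cv2.resize(b,(400,300))]))
E
```

```text
scene light (622, 453) 1305.0 z45 [1020.6  352.7   58.4   51.4   89.9]
scene light (220, 368) 1488.0 z45 [ 833.1 -128.    93.   155.2   38.6]
scene light (208, 313) 518.5 z45 [ 720.  -160.1  105.4   40.9   88.5]
scene light (303, 326) 2460.5 z45 [757.9 -10.3  63.  174.2  84.8]
scene light (420, 276) 335.5 z45 [659.2 213.6  19.9 169.3   4. ]
scene light (164, 260) 1544.5 z45 [ 557.2 -261.2   99.3  139.9   74.8]
scene light (422, 244) 6193.5 z45 [502.2 293.2 295.5 414.6  81.3]
scene light (295, 167) 2692.5 z45 [ 91.9  15.2 245.  492.6  79.5]
scene light (92, 138) 308.0 z45 [-221.6 -640.5  162.1  258.     1.2]
scene light (93, 126) 284.5 z45 [-307.5 -667.3  240.4   57.6   86.2]
scene light (620, 74) 1197.0 z45 [-1553.4  2215.4   279.6  2770.6    51.7]
scene light (531, 52) 3547.5 z45 [-4514.6  3524.6  1580.6 10551.3    61.9]
scene light (419, 7) 523.5 z45 [-6372.4  2304.4  1143.   4680.9    70.2]
scene light (370, 11) 602.5 z45 [-5821.8  1529.1  1047.7  4935.9    78.6]
scene light (344, 75) 14267.0 z45 [-4.0368e+03  5.7730e+02  7.9720e+03  1.4844e+03  1.5000e+00]
side dark (582, 424) z4
[... 573 characters left out ...]
.  -81.7 115.5 114.6  89.7] z160 [449.5  33.6  93.9  93.1  89.7]
side dark (616, 166) z4 [ 224.4 -781.2   84.4   65.9    2.3] z160 [ 202.1 -534.7   68.5   53.5    2.3]
side light (265, 447) 3957.5 z45 [349.5 384.3  90.2 120.7  70.4]
side light (560, 438) 3309.0 z45 [ 24.3  39.  157.8 198.7  65.4]
side light (249, 339) 320.0 z45 [516.5 262.5  12.1 164.8   5.9]
side light (233, 295) 2028.0 z45 [635.9 208.7 135.2 210.4   4.5]
side light (416, 199) 681.0 z45 [ 520.5 -262.3   85.7  134.2   59.7]
side light (265, 192) 621.5 z45 [791.6 -22.5  64.8 177.4  51.8]
side light (414, 84) 10672.0 z45 [ 936.6 -679.   668.1 1279.2   69.6]
side light (113, 128) 62291.5 z45 [1471.3 -216.4 1000.7 1648.2   67.6]
```

View pics/crop1.png

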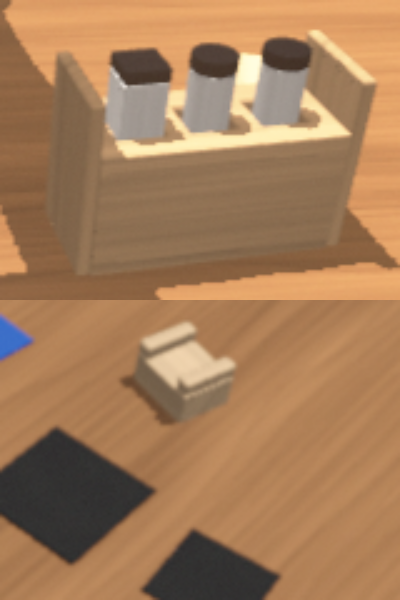

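The crop shows the square-capped tube in the lowest-y well. The large black mat measures about 115 mm square at (0.529, -0.082). The cradle's groove runs roughly along world y. The cap spacing comes out at 58 mm and the block yaw at about 6°. Next I hover over the square tube and look with the wrist camera.

```bash
python3 -m crank '[[[0,0,-0.035],[0.045,-0.016,-0.01],0.0918],[[0,0,-0.035],[0.05,-0.016,-0.01],0.0918],[[0,0,-0.035],[0.05,-0.016,-0.01],0.0918],[[0,0,0],[0.04,-0.01,-0.01],0.0918],[[0,0,0],[0,0,0],0.0918],[[0,0,0],[0,0,0],0.0918]]' 30; cat > w.py <<'E'
import sys
from h import *
s=observe();im=grab_frame("wrist");cv2.imwrite(f"pics/{sys.argv[1]}.png",im[:,:,::-1]);cm=cam("wrist",s)
print(np.round(s["tool_pos"],4),np.round(s["tool_rot"],2),np.round(s["qpos"],1),s["finger_gap"],np.round(s["contact_force"],1),s["time"])
import pickle;pickle.dump(cm,open(f"pics/{sys.argv[1]}.pkl","wb"))
E
python3 w.py w1
```

```text
time: 0.9
tool_pos: [0.5794, 0.1848, 0.2642]
tool_rot: [-179.7, 0.0, 96.0]
contact_force: [-0.3, -0.7, -1.2]
finger_gap: 0.0917
[0.5794 0.1848 0.2642] [-1.7968e+02  3.0000e-02  9.6040e+01] [  2.3  23.4 -29.7  92.4  12.2  67.8 -24.1] 0.09172165065072457 [-0.3 -0.7 -1.2] 0.9
```

View pics/w1.png

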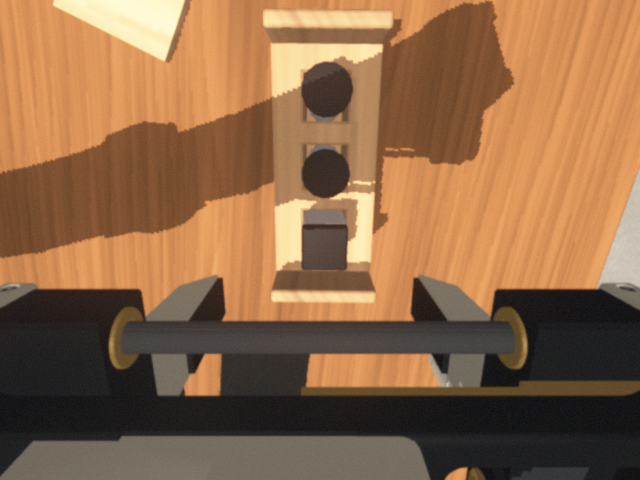

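The wrist view shows the square cap top at about (325,247), the round caps at (326,173) and (327,90), and the block nearly aligned with the image. I cast these at z = 0.160.

```bash
python3 - <<'E'
from h import *
import pickle
im=cv2.imread("pics/w1.png");cm=pickle.load(open("pics/w1.pkl","rb"))
g=im.max(2)
print(g[205:278:3,325], g[247,296:354:3])
for c in blobs(g[:290]<62,300): print(c.reshape(-1,2).mean(0),cv2.boundingRect(c),"z160",rectw(c,.160,cm))
print(np.round(proj([[.579,.1755,.16]],cm)))
E
```

```text
[175 165 134 130 132 133 132  64  89  95  94  95  94  91  92  91  91  87
  89  88  85  87 125 115 114] [253 253 116  95  94  94  90  94  89  94  89  88  89  90  92  89  88 214
 251 253]
[327.80416667 177.07916667] (303, 150, 46, 45) z160 [579.3 232.3  32.8  31.3  28.1]
[[316. 245.]]
```

```bash
python3 - <<'E'
from h import *
import pickle
cm=pickle.load(open("pics/w1.pkl","rb"))
P=cast([[302,227],[348,227],[348,270],[302,270],[324.8,248.5],[326,173],[327,90]],.160,cm)*1000;print(P.round(1))
s=observe();R=Ro.from_euler('xyz',s["tool_rot"],degrees=True).as_matrix()
print("tool-frame shift",R.T@(P[4]/1000-s["tool_pos"]))
d=P[6]-P[4];print(np.degrees(np.arctan2(-d[0],d[1])))
E
```

```text
[[566.6 188.8 160. ]
 [601.7 192.5 160. ]
 [606.3 157.5 160. ]
 [569.9 153.6 160. ]
 [585.9 173.4 160. ]
 [580.3 231.5 160. ]
 [574.7 287.7 160. ]]
tool-frame shift [-0.01250778  0.00597634  0.10429367]
5.624630765844908
```

The tube is at (0.586, 0.174), and both views agree to 2 mm. I align, descend straight down and grip at a TCP height of about 0.117.

```bash
python3 -m crank '[[[0,0,0.007],[-0.012,0.006,0.02],0.0918],[[0,0,0],[0,0,0],0.0918],[[0,0,0],[0,0,0.045],0.0918],[[0,0,0],[0,0,0.04],0.0918],[[0,0,0],[0,0,0.03],0.0918],[[0,0,0],[0,0,0.01],0.0918],[[0,0,0],[0,0,0],0.0918]]' 30; python3 w.py w2
```

```text
time: 1.82
tool_pos: [0.5889, 0.1639, 0.1119]
tool_rot: [-179.5, 0.1, 94.8]
contact_force: [-0.3, -0.2, -0.1]
finger_gap: 0.0915
[0.5889 0.1639 0.1119] [-1.7955e+02  1.3000e-01  9.4840e+01] [  1.4  33.  -26.1  99.4  17.7  52.1 -27.4] 0.0915425226024617 [-0.3 -0.2 -0.1] 1.825
```

```bash
python3 -m crank '[[[-0.008,0,-0.013],[0.01,-0.002,-0.004],0.0918],[[0,0,0],[0,0,0],0.0918],[[0,0,0],[0,0,0],0.0918]]' 30; python3 w.py w3
```

```text
time: 2.25
tool_pos: [0.5885, 0.1758, 0.1204]
tool_rot: [179.6, 0.1, 95.7]
contact_force: [1.0, 1.0, 0.2]
finger_gap: 0.0913
[0.5885 0.1758 0.1204] [1.7957e+02 6.0000e-02 9.5660e+01] [  0.6  32.2 -26.5  99.6  17.8  52.  -27.8] 0.09128542235069853 [1.  1.  0.2] 2.25
```

```bash
python3 -m crank '[[[0.005,0,0],[-0.001,-0.0025,0.004],0.0918],[[0,0,0],[0,0,0],0.0918],[[0,0,0],[0,0,0],0.03],[[0,0,0],[0,0,0],0.03],[[0,0,0],[0,0,0],0.03],[[0,0,0],[0,0,0],0.03],[[0,0,0],[0,0,0],0.03]]' 30; python3 w.py w4
```

```text
time: 3.18
tool_pos: [0.586, 0.1742, 0.1161]
tool_rot: [179.9, 0.1, 95.6]
contact_force: [-0.7, -0.3, 0.0]
finger_gap: 0.0466
[0.586  0.1742 0.1161] [1.7988e+02 6.0000e-02 9.5630e+01] [  0.7  32.5 -26.5  99.8  17.9  51.8 -27.7] 0.046558004110714125 [-0.7 -0.3  0. ] 3.175
```

```bash
python3 -m crank '[[[0,0,0],[0,0,0],0.03],[[0,0,0],[0,0,0],0.03],[[0,0,0],[0,0,0],0.03],[[0,0,0],[0,0,0],0.03]]' 40; python3 -m crank '[[[0,0,0],[0,0,-0.01],0.03],[[0,0,0],[0,0,-0.01],0.03],[[0,0,0],[0,0,0],0.03]]' 40
```

```text
time: 3.72
tool_pos: [0.586, 0.1742, 0.1161]
tool_rot: [179.9, 0.1, 95.6]
contact_force: [0.1, 1.1, 0.0]
finger_gap: 0.0355
time: 4.1
tool_pos: [0.5856, 0.1741, 0.1372]
tool_rot: [179.9, 0.1, 95.6]
contact_force: [0.2, 0.4, -2.2]
finger_gap: 0.0358
```

```bash
python3 -m crank '[[[0,0,0],[0,0,-0.02],0.03],[[0,0,0],[0,0,-0.025],0.03],[[0,0,0],[0,0,-0.025],0.03],[[0,0,0],[0,0,-0.03],0.03],[[0,0,0],[0,0,-0.025],0.03],[[0,0,0],[0,0,-0.02],0.03],[[0,0,0],[0,0,0],0.03],[[0,0,0],[0,0,0],0.03]]' 40; python3 w.py w5
```

```text
time: 5.1
tool_pos: [0.5842, 0.1749, 0.2941]
tool_rot: [179.8, 0.0, 95.7]
contact_force: [-1.1, -0.2, -2.5]
finger_gap: 0.036
[0.5842 0.1749 0.2941] [1.798e+02 4.000e-02 9.572e+01] [  3.4  21.9 -29.9  90.4  11.5  70.5 -22.8] 0.035961344116121535 [-1.1 -0.2 -2.5] 5.1
```

Step 1 is met, with the tube bottom at about 0.188. I carry it over the end board to the mat, turning yaw to 90°.

```bash
python3 -m crank '[[[0,0,0.01],[-0.025,-0.008,0],0.03],[[0,0,0.02],[-0.04,-0.012,0],0.03],[[0,0,0.02],[-0.05,-0.012,0],0.03],[[0,0,0.02],[-0.05,-0.012,0],0.03],[[0,0,0.02],[-0.045,-0.012,0],0.03],[[0,0,0.01],[-0.02,-0.006,0],0.03],[[0,0,0],[0,0,0],0.03],[[0,0,0],[0,0,0],0.03]]' 40; python3 w.py w6
```

```text
time: 6.15
tool_pos: [0.5306, -0.0611, 0.286]
tool_rot: [-179.5, -0.2, 90.1]
contact_force: [-0.3, -0.5, -2.7]
finger_gap: 0.0362
[ 0.5306 -0.0611  0.286 ] [-179.46   -0.23   90.15] [ 24.2  13.6 -24.  101.1   5.7  67.1  -1.3] 0.03619973876461773 [-0.3 -0.5 -2.7] 6.15
```

```bash
python3 - <<'E'
from h import *
# cradle crops, enlarged, from the start pictures
a=cv2.imread("pics/scene0.png")[232:292,130:210];b=cv2.imread("pics/side0.png")[170:230,375:455]
cv2.imwrite("pics/crop2.png",np.hstack([cv2.resize(a,(400,300),interpolation=2),cv2.resize(b,(400,300),interpolation=2)]))
E
```

```text
(no output)
```

View pics/crop2.png

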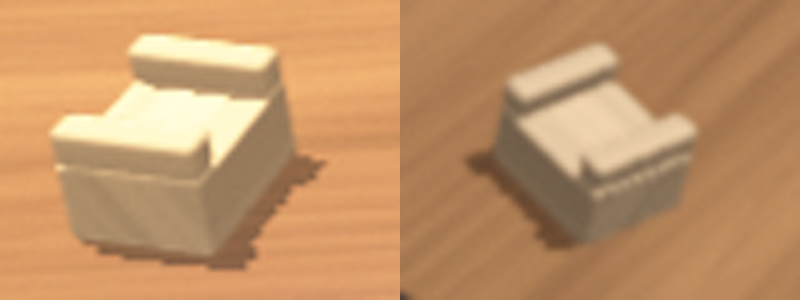

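```bash
python3 - <<'E'
from h import *
for n,o,q in(("scene",(130,232),[[57,135],[205,150],[140,36],[275,46]]),("side",(375,170),[[110,85],[200,43],[195,178],[293,128]])):
    P=cast(np.array(q)/5+o,.051,cam(n))[:,:2]*1000;print(n,P.round(0).tolist(),P.mean(0).round(1))
    for a,b in((0,1),(2,3)):
        d=P[b]-P[a];print(np.linalg.norm(d).round(),np.degrees(np.arctan2(d[1],d[0])).round(1))
E
```

```text
scene [[562.0, -302.0], [577.0, -245.0], [492.0, -285.0], [505.0, -230.0]] [ 534.1 -265.5]
59.0 75.2
57.0 77.2
side [[573.0, -251.0], [560.0, -308.0], [504.0, -226.0], [491.0, -287.0]] [ 531.7 -267.8]
58.0 -103.0
63.0 -102.3
```

Both views put the cradle at (0.533, -0.2665) with the groove at about 76.7°, and the lengths come out at 58–60 mm as they should. I turn the tube to yaw 77° and lower it onto the mat.

```bash
python3 -m crank '[[[-0.004,0,0.07],[-0.012,0,0.01],0.03],[[-0.004,0,0.08],[-0.01,0,0.03],0.03],[[0,0,0.06],[0,0,0.035],0.03],[[0,0,0],[0,0,0.03],0.03],[[0,0,0],[0,0,0.02],0.03],[[0,0,0],[0,0,0.01],0.03],[[0,0,0],[0,0,0],0.03],[[0,0,0],[0,0,0],0.03]]' 40; python3 w.py w7
```

```text
time: 7.2
tool_pos: [0.5361, -0.0668, 0.1492]
tool_rot: [179.8, -0.6, 79.1]
contact_force: [-0.1, -0.1, -2.6]
finger_gap: 0.0358
[ 0.5361 -0.0668  0.1492] [179.79  -0.57  79.09] [ 21.7  22.3 -20.8 109.1   9.4  50.1 -14.7] 0.035831675221565724 [-0.1 -0.1 -2.6] 7.2
```

```bash
python3 -m crank '[[[0.003,-0.008,0.03],[-0.018,-0.004,0.01],0.03],[[0,0,0],[0,0,0],0.03],[[0,0,0],[0,0,0.012],0.03],[[0,0,0],[0,0,0],0.03],[[0,0,0],[0,0,0],0.03]]' 40
```

```text
time: 7.88
tool_pos: [0.5291, -0.0861, 0.1269]
tool_rot: [179.8, -0.1, 77.1]
contact_force: [0.9, -1.0, -2.6]
finger_gap: 0.0355
```

Now a gentle lowering until contact (expected at TCP z of about 0.110).

```bash
python3 -m crank '[[[0.003,0,0],[0,0,0.006],0.03],[[0,0,0],[0,0,0.004],0.03],[[0,0,0],[0,0,0],0.03],[[0,0,0],[0,0,0],0.03]]' 40; python3 -m crank '[[[0,0,0],[0,0,0.004],0.03],[[0,0,0],[0,0,0],0.03],[[0,0,0],[0,0,0],0.03]]' 40
```

```text
time: 8.38
tool_pos: [0.5293, -0.0856, 0.1162]
tool_rot: [-180.0, -0.1, 77.2]
contact_force: [0.7, -0.0, -2.8]
finger_gap: 0.0359
time: 8.75
tool_pos: [0.5295, -0.0856, 0.1122]
tool_rot: [180.0, -0.1, 77.2]
contact_force: [0.9, -0.3, -2.1]
finger_gap: 0.0355
```

```bash
python3 -m crank '[[[0,0,0],[0,0,0.002],0.03],[[0,0,0],[0,0,0],0.03]]' 40;python3 -m crank '[[[0,0,0],[0,0,0.001],0.03],[[0,0,0],[0,0,0],0.03],[[0,0,0],[0,0,0],0.03]]' 40
```

```text
time: 9.0
tool_pos: [0.5297, -0.0856, 0.1103]
tool_rot: [179.9, -0.1, 77.2]
contact_force: [0.7, -0.2, -2.1]
finger_gap: 0.0359
time: 9.38
tool_pos: [0.53, -0.0856, 0.1102]
tool_rot: [179.9, -0.1, 77.2]
contact_force: [0.2, -0.2, -2.1]
finger_gap: 0.0358
```

```bash
python3 -m crank '[[[0,0,0],[0,0,0.002],0.03],[[0,0,0],[0,0,0],0.03],[[0,0,0],[0,0,0],0.03]]' 40
```

```text
time: 9.75
tool_pos: [0.5305, -0.0855, 0.1103]
tool_rot: [179.9, -0.0, 77.2]
contact_force: [0.4, 0.7, -2.5]
finger_gap: 0.0357
```

The height stalls at 0.1102, so the tube is on the mat. I open the fingers and check that it stands.

```bash
python3 -m crank '[[[0,0,0],[0,0,0],0.045],[[0,0,0],[0,0,0],0.06],[[0,0,0],[0,0,0],0.0918],[[0,0,0],[0,0,0],0.0918],[[0,0,0],[0,0,0],0.0918],[[0,0,0],[0,0,0],0.0918]]' 40; python3 - <<'E'
from h import *
im=grab_frame("side");cv2.imwrite("pics/s2.png",im[:,:,::-1])
im=grab_frame("scene");cv2.imwrite("pics/sc2.png",im[:,:,::-1])
cv2.imwrite("pics/crop3.png",np.hstack([cv2.resize(cv2.imread("pics/sc2.png")[170:320,180:340],(400,375)),cv2.resize(cv2.imread("pics/s2.png")[130:280,290:450],(400,375))]))
E
```

```text
time: 10.5
tool_pos: [0.531, -0.0856, 0.1102]
tool_rot: [179.8, -0.0, 77.2]
contact_force: [-0.6, 0.2, -0.2]
finger_gap: 0.0894
```

View pics/crop3.png

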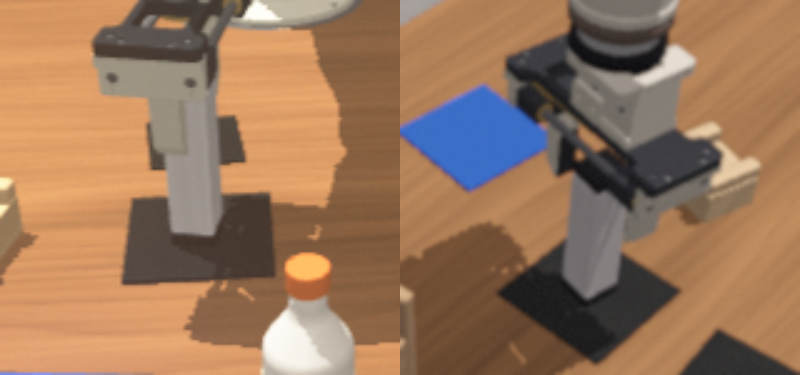

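The tube stands upright and released on the large black mat. I retreat up, move back along the groove direction, and tilt the tool.

```bash
python3 -m crank '[[[0,0,0],[0,0,-0.03],0.0918],[[0,0,0],[0,0,-0.04],0.0918],[[0,0,0],[0,0,-0.04],0.0918],[[0,0,0],[0,0,-0.02],0.0918],[[0,0,0],[-0.03,0,0],0.0918],[[0,0,0],[-0.04,0,0],0.0918],[[0,0,0],[-0.03,0,0],0.0918],[[0,0,0],[0,0,0],0.0918]]' 40; python3 -m crank '[[[0,0.1,0],[0,0,0],0.0918],[[0,0.175,0],[0,0,0],0.0918],[[0,0.175,0],[0,0,0],0.0918],[[0,0.175,0],[0,0,0],0.0918],[[0,0.175,0],[0,0,0],0.0918],[[0,0.1,0],[0,0,0],0.0918],[[0,0,0],[0,0,0],0.0918],[[0,0,0],[0,0,0],0.0918]]'; python3 w.py w8
```

```text
time: 11.6
tool_pos: [0.5081, -0.1848, 0.2449]
tool_rot: [179.8, -0.0, 77.3]
contact_force: [-0.0, 0.3, -0.0]
finger_gap: 0.092
time: 12.6
tool_pos: [0.5139, -0.1745, 0.2483]
tool_rot: [178.9, -53.4, 79.0]
contact_force: [0.1, 0.1, -0.3]
finger_gap: 0.092
[ 0.5139 -0.1745  0.2483] [178.89 -53.37  78.98] [ 59.7  35.9 -23.1  95.2 -34.   80.2  40.9] 0.09196191112216051 [ 0.1  0.1 -0.3] 12.6
```

The arm reaches a 53° tilt without trouble. A small helper gives the remaining turn and shift in tool axes.

```bash
cat > go.py <<'E'
import sys
from h import *
# usage: go.py gx gy gz pitch yaw standoff : grasp point target, retreat along tool z
gx,gy,gz,p,y,d=map(float,sys.argv[1:])
s=observe();R=Ro.from_euler('xyz',s["tool_rot"],degrees=True);T=Ro.from_euler('xyz',[180,p,y],degrees=True)
tcp=np.array([gx,gy,gz])+T.as_matrix()[:,2]*(0.019-d)
print("turn",(R.inv()*T).as_rotvec().round(4),"shift now",R.inv().apply(tcp-s["tool_pos"]).round(4),"shift in target axes",T.inv().apply(tcp-s["tool_pos"]).round(4),"tcp",tcp.round(4),"q",np.round(s["qpos"],0))
E
python3 go.py 0.530 -0.0856 0.136 -60 77.2 0.09
```

```text
turn [-0.007   0.116   0.0185] shift now [-0.0445 -0.0043  0.0689] shift in target axes [-0.0522 -0.0039  0.0632] tcp [ 0.5164 -0.1456  0.1715] q [ 60.  36. -23.  95. -34.  80.  41.]
```

```bash
python3 -m crank '[[[-0.003,0.05,0.009],[-0.022,-0.002,0.03],0.0918],[[-0.004,0.05,0.009],[-0.022,-0.002,0.03],0.0918],[[0,0,0],[0,0,0],0.0918],[[0,0,0],[0,0,0],0.0918]]'; python3 go.py 0.530 -0.0856 0.136 -60 77.2 0.03; python3 w.py w9
```

```text
time: 13.15
tool_pos: [0.5197, -0.1476, 0.1827]
tool_rot: [178.8, -58.6, 78.7]
contact_force: [-0.2, 0.0, -0.4]
finger_gap: 0.0917
turn [-0.0014  0.0248  0.014 ] shift now [-0.0074 -0.0037  0.0669] shift in target axes [-0.0091 -0.0037  0.0667] tcp [ 0.5279 -0.0949  0.1415] q [ 60.  43. -24.  98. -36.  75.  46.]
[ 0.5197 -0.1476  0.1827] [178.76 -58.57  78.74] [ 59.7  43.2 -23.8  97.9 -36.3  75.2  46.2] 0.09166451949698821 [-0.2  0.  -0.4] 13.15
```

View pics/w9.png

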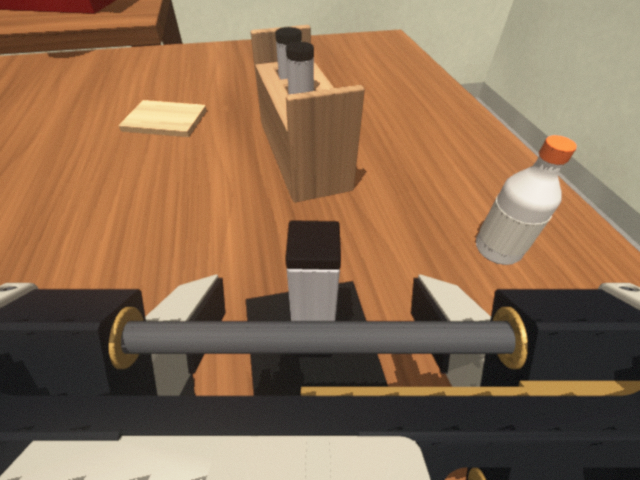

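The wrist view shows the tube standing upright between the open fingers, its cap spanning columns 287–340 at rows 222–270. I align first and then advance along the tool axis.

```bash
python3 -m crank '[[[0,0.012,0.007],[-0.008,-0.0035,0.03],0.0918],[[0,0.01,0.006],[0,0,0.02],0.0918],[[0,0,0],[0,0,0],0.0918],[[0,0,0],[0,0,0],0.0918]]'; python3 go.py 0.530 -0.0856 0.136 -60 77.2 0.0
```

```text
time: 13.7
tool_pos: [0.5285, -0.1112, 0.1548]
tool_rot: [178.8, -59.4, 78.3]
contact_force: [-0.1, -0.8, -0.6]
finger_gap: 0.0918
turn [0.0037 0.0108 0.0098] shift now [-0.0031 -0.0044  0.0503] shift in target axes [-0.0037 -0.0042  0.0503] tcp [ 0.5336 -0.0696  0.1265] q [ 58.  45. -25. 101. -38.  70.  48.]
```

```bash
python3 -m crank '[[[0.004,0.01,0.01],[-0.003,-0.0045,0.025],0.0918],[[0,0,0],[0,0,0.02],0.0918],[[0,0,0],[0,0,0.002],0.0918],[[0,0,0],[0,0,0],0.0918],[[0,0,0],[0,0,0],0.0918]]'; python3 go.py 0.530 -0.0856 0.136 -60 77.2 0.0
```

```text
time: 14.32
tool_pos: [0.5357, -0.0781, 0.1304]
tool_rot: [179.3, -59.6, 77.5]
contact_force: [-0.6, -0.0, -0.2]
finger_gap: 0.0916
turn [0.0081 0.0069 0.0023] shift now [ 0.0006 -0.0039  0.0088] shift in target axes [ 0.0006 -0.0039  0.0088] tcp [ 0.5336 -0.0696  0.1265] q [ 56.  47. -26. 103. -40.  66.  49.]
```

```bash
python3 -m crank '[[[0.008,0.006,0.002],[0.0005,-0.004,0.007],0.0918],[[0,0,0],[0,0,0],0.0918],[[0,0,0],[0,0,0],0.07],[[0,0,0],[0,0,0],0.05]]' 10; python3 go.py 0.530 -0.0856 0.136 -60 77.2 0.0
```

```text
time: 14.82
tool_pos: [0.5333, -0.0721, 0.1273]
tool_rot: [179.9, -59.9, 77.2]
contact_force: [0.5, -0.3, 0.1]
finger_gap: 0.0761
turn [0.0014 0.0015 0.0001] shift now [ 0.0006 -0.0002  0.0027] shift in target axes [ 0.0006 -0.0002  0.0027] tcp [ 0.5336 -0.0696  0.1265] q [ 56.  47. -26. 104. -40.  65.  49.]
```

The tool is aligned to under 1 mm and 0.1°. I close and grip firmly.

```bash
python3 -m crank '[[[0,0,0],[0,0,0.002],0.05],[[0,0,0],[0,0,0],0.045],[[0,0,0],[0,0,0],0.04],[[0,0,0],[0,0,0],0.03],[[0,0,0],[0,0,0],0.03],[[0,0,0],[0,0,0],0.03],[[0,0,0],[0,0,0],0.03]]' 20;  python3 -m crank '[[[0,0,0],[0,0,0],0.03],[[0,0,0],[0,0,0],0.03],[[0,0,0],[0,0,0],0.03]]' 60;python3 go.py 0.530 -0.0856 0.136 -60 77.2 0.0
```

```text
time: 15.7
tool_pos: [0.5337, -0.0703, 0.1263]
tool_rot: [179.9, -59.9, 77.2]
contact_force: [0.3, -0.7, 0.7]
finger_gap: 0.036
time: 16.08
tool_pos: [0.5338, -0.0703, 0.1263]
tool_rot: [179.9, -59.9, 77.2]
contact_force: [0.9, -0.7, -0.3]
finger_gap: 0.0357
turn [0.0015 0.0015 0.0001] shift now [ 0.0005 -0.0003  0.0005] shift in target axes [ 0.0005 -0.0003  0.0005] tcp [ 0.5336 -0.0696  0.1265] q [ 56.  47. -26. 104. -40.  65.  49.]
```

```bash
python3 -m crank '[[[0,0,0],[0.01,0,-0.006],0.03],[[0,0,0],[0.02,0,-0.012],0.03],[[0,0,0],[0.025,0,-0.015],0.03],[[0,0,0],[0.025,0,-0.015],0.03],[[0,0,0],[0.02,0,-0.012],0.03],[[0,0,0],[0.01,0,-0.006],0.03],[[0,0,0],[0,0,0],0.03],[[0,0,0],[0,0,0],0.03]]' 60;python3 go.py 0.530 -0.0856 0.25 -60 76.7 0.0; python3 - <<'E'
from h import *
im=grab_frame("side");cv2.imwrite("pics/s3.png",im[:,:,::-1])
im=grab_frame("scene");cv2.imwrite("pics/sc3.png",im[:,:,::-1])
cv2.imwrite("pics/crop4.png",np.hstack([cv2.resize(cv2.imread("pics/sc3.png")[110:290,140:340],(400,360)),cv2.resize(cv2.imread("pics/s3.png")[110:290,260:460],(400,360))]))
E
```

```text
time: 17.08
tool_pos: [0.5316, -0.0726, 0.2585]
tool_rot: [-179.8, -59.6, 77.0]
contact_force: [-0.2, -0.2, -2.7]
finger_gap: 0.0354
turn [-0.0074  0.0062  0.0027] shift now [-0.0138  0.0015  0.0121] shift in target axes [-0.0139  0.0015  0.012 ] tcp [ 0.5338 -0.0696  0.2405] q [ 58.  35. -28. 103. -42.  75.  40.]
```

View pics/crop4.png

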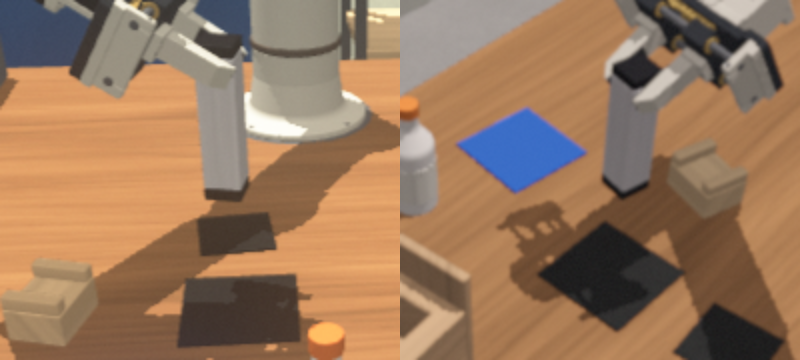

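The tube is held upright in both views. I rotate it 90° about the jaw axis.

```bash
python3 -m crank '[[[0,-0.08,0],[0,0,0],0.03],[[0,-0.15,0],[0,0,0],0.03],[[0,-0.17,0],[0,0,0],0.03],[[0,-0.17,0],[0,0,0],0.03],[[0,-0.17,0],[0,0,0],0.03],[[0,-0.17,0],[0,0,0],0.03],[[0,-0.17,0],[0,0,0],0.03],[[0,-0.15,0],[0,0,0],0.03],[[0,-0.08,0],[0,0,0],0.03],[[0,0,0],[0,0,0],0.03]]' 60; python3 -m crank '[[[0,0,0],[0,0,0],0.03],[[0,0,0],[0,0,0],0.03]]'; python3 go.py 0.546 -0.211 0.15 30 76.7 0
```

```text
time: 18.42
tool_pos: [0.5267, -0.0691, 0.2498]
tool_rot: [-178.8, 17.1, 77.3]
contact_force: [-0.9, -0.2, -2.5]
finger_gap: 0.0358
time: 18.68
tool_pos: [0.5258, -0.0704, 0.2488]
tool_rot: [-178.7, 16.9, 77.2]
contact_force: [0.2, -1.1, -1.6]
finger_gap: 0.0357
turn [-0.0193 -0.228   0.0108] shift now [-0.1024  0.0542  0.1504] shift in target axes [-0.0651  0.052   0.1706] tcp [ 0.5438 -0.2202  0.1335] q [ 10.  18. -20. 102.  23.  70. -32.]
```

```bash
python3 -m crank '[[[-0.004,-0.04,0.002],[-0.014,0.008,0.02],0.03],[[-0.004,-0.05,0.002],[-0.016,0.01,0.03],0.03],[[-0.004,-0.05,0.002],[-0.016,0.01,0.035],0.03],[[-0.004,-0.05,0.002],[-0.014,0.01,0.03],0.03],[[-0.004,-0.035,0.002],[-0.01,0.01,0.02],0.03],[[0,0,0],[0,0,0],0.03],[[0,0,0],[0,0,0],0.03],[[0,0,0],[0,0,0],0.03]]'; python3 go.py 0.546 -0.211 0.10 30 76.7 0;python3 - <<'E'
from h import *
im=grab_frame("side");cv2.imwrite("pics/s4.png",im[:,:,::-1])
im=grab_frame("scene");cv2.imwrite("pics/sc4.png",im[:,:,::-1])
cv2.imwrite("pics/crop5.png",np.hstack([cv2.resize(cv2.imread("pics/sc4.png")[150:300,100:300],(400,300),interpolation=2),cv2.resize(cv2.imread("pics/s4.png")[70:250,320:520],(400,360),interpolation=2)[:300]]))
E
```

```text
time: 19.68
tool_pos: [0.5434, -0.2057, 0.1499]
tool_rot: [179.6, 29.8, 75.5]
contact_force: [1.0, -0.6, -2.0]
finger_gap: 0.0356
turn [-0.0033 -0.0037 -0.018 ] shift now [0.0208 0.0036 0.0645] shift in target axes [0.021  0.0038 0.0645] tcp [ 0.5438 -0.2202  0.0835] q [ 10.  29. -12. 104.  40.  62. -40.]
```

View pics/crop5.png

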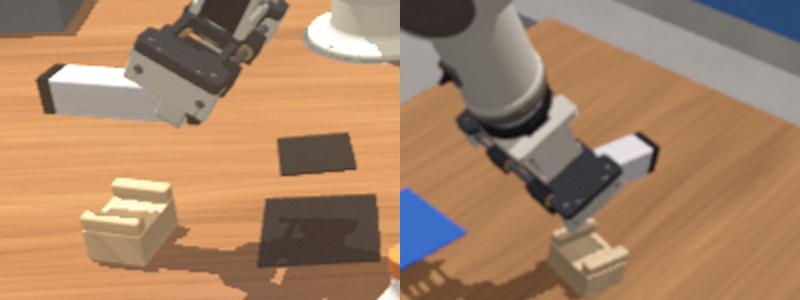

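The tube is level over the cradle side in both views. I check for slip in the hand by comparing the dark free end cap with where it should be.

```bash
cat > chk.py <<'E'
import sys
from h import *
s=observe();R=Ro.from_euler('xyz',s["tool_rot"],degrees=True)
Rg=Ro.from_euler('xyz',[179.9,-59.9,77.2],degrees=True)
ax=R.apply(Rg.inv().apply([0,0,1]));tx=R.apply(Rg.inv().apply([np.cos(np.radians(77.2)),np.sin(np.radians(77.2)),0]));ty=np.cross(ax,tx)
d=Rg.inv().apply(np.array([.530,-.0856,.004])-np.array([.5338,-.0703,.1263]))
b=R.apply(d)+s["tool_pos"];m=b+.075*ax
yaw=np.degrees(np.arctan2(ax[1],ax[0]));u=np.array([np.cos(np.radians(76.7)),np.sin(np.radians(76.7))]);e=m[:2]-[.533,-.2665]
print("mid",m.round(4),"elev",np.degrees(np.arcsin(ax[2])).round(2),"yaw",yaw.round(2),"along",(e@u).round(4),"across",(e@[-u[1],u[0]]).round(4),"up over floor",(m[2]-.035).round(4))
if len(sys.argv)>1:
    for n in("scene","side"):
        im=cv2.imread(f"pics/{sys.argv[1] if n=='side' else sys.argv[2]}.png");cm=cam(n)
        q=np.array([b+k*ax+i*tx*.018+j*ty*.018 for k in(0,.005) for i in(-1,1) for j in(-1,1)]);p=proj(q,cm)
        x0,y0=(p.min(0)-9).astype(int);x1,y1=(p.max(0)+9).astype(int)
        print(n,"expected",p.min(0).round(1),p.max(0).round(1),[ (np.array(cv2.boundingRect(c))+[x0,y0,0,0]).tolist() for c in blobs(im[y0:y1,x0:x1].max(2)<85,15)])
E
python3 chk.py s4 sc4
```

```text
mid [ 0.5316 -0.2514  0.1655] elev 0.3 yaw 75.7 along 0.0144 across 0.0048 up over floor 0.1305
scene expected [115.8 180.8] [132.7 206.9] [[119, 183, 12, 24]]
side expected [435.2 135. ] [450.9 156.8] [[426, 151, 5, 10], [438, 137, 11, 19]]
```

The cap matches to about 1 px in the scene view and about 2 px in the side view, so there is no slip. I align over the groove and lower partway.

```bash
python3 -m crank '[[[-0.002,-0.003,-0.01],[0.006,0.003,0.02],0.03],[[0,-0.002,-0.008],[0.006,0.002,0.02],0.03],[[0,0,0],[0.005,0,0.012],0.03],[[0,0,0],[0,0,0],0.03],[[0,0,0],[0,0,0],0.03],[[0,0,0],[0,0,0],0.03]]'; python3 chk.py
```

```text
time: 20.52
tool_pos: [0.5461, -0.2175, 0.0921]
tool_rot: [-179.9, 30.1, 76.9]
contact_force: [-0.2, 0.9, -1.7]
finger_gap: 0.0357
mid [ 0.535  -0.2635  0.1078] elev 0.03 yaw 76.8 along 0.0034 across -0.0013 up over floor 0.0728
```

```bash
python3 -m crank '[[[0,0,0],[0.006,-0.001,0.012],0.03],[[0,0,0],[0.006,0,0.012],0.03],[[0,0,0],[0,0,0.002],0.03],[[0,0,0],[0,0,0],0.03],[[0,0,0],[0,0,0],0.03]]'; python3 chk.py; python3 - <<'E'
from h import *
im=grab_frame("side");cv2.imwrite("pics/s5.png",im[:,:,::-1])
im=grab_frame("scene");cv2.imwrite("pics/sc5.png",im[:,:,::-1])
cv2.imwrite("pics/crop6.png",np.hstack([cv2.resize(cv2.imread("pics/sc5.png")[210:290,110:210],(400,320),interpolation=2),cv2.resize(cv2.imread("pics/s5.png")[150:230,370:470],(400,320),interpolation=2)]))
E
```

```text
time: 21.15
tool_pos: [0.5449, -0.2199, 0.0621]
tool_rot: [-179.9, 30.1, 76.9]
contact_force: [0.6, -0.2, -2.3]
finger_gap: 0.0358
mid [ 0.5339 -0.2659  0.0779] elev 0.05 yaw 76.82 along 0.0007 across -0.0007 up over floor 0.0429
```

View pics/crop6.png

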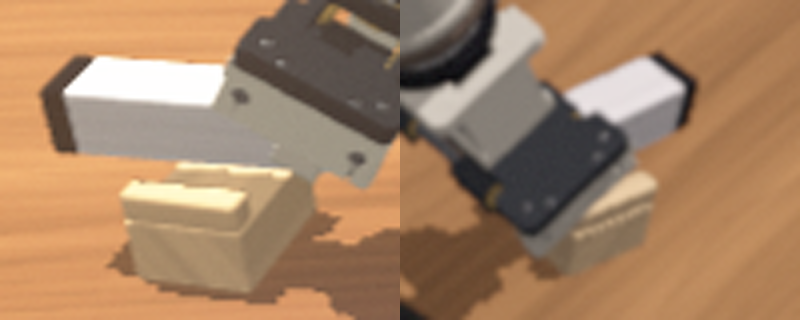

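The tube is parallel to the groove and just above it. Views used so far: 10. I lower it gently, watching the force.

```bash
python3 -m crank '[[[0,0,0],[0.0035,-0.0005,0.006],0.03],[[0,0,0],[0,0,0],0.03],[[0,0,0],[0.003,0,0.005],0.03],[[0,0,0],[0,0,0],0.03],[[0,0,0],[0,0,0],0.03]]'; python3 chk.py;  python3 -m crank '[[[0,0,0],[0.0015,0,0.0025],0.03],[[0,0,0],[0,0,0],0.03],[[0,0,0],[0.0015,0,0.0025],0.03],[[0,0,0],[0,0,0],0.03],[[0,0,0],[0,0,0],0.03]]'; python3 chk.py
```

```text
time: 21.88
tool_pos: [0.5449, -0.2196, 0.0489]
tool_rot: [180.0, 30.0, 76.9]
contact_force: [0.6, 0.5, -2.1]
finger_gap: 0.0357
mid [ 0.5338 -0.2656  0.0646] elev 0.06 yaw 76.83 along 0.0011 across -0.0006 up over floor 0.0296
time: 22.5
tool_pos: [0.5451, -0.2196, 0.0429]
tool_rot: [180.0, 30.0, 76.9]
contact_force: [-0.1, 0.0, -2.5]
finger_gap: 0.0357
mid [ 0.534  -0.2656  0.0586] elev 0.06 yaw 76.82 along 0.0011 across -0.0007 up over floor 0.0236
```

```bash
python3 -m crank '[[[0,0,0],[0.002,0,0.0035],0.03],[[0,0,0],[0,0,0],0.03],[[0,0,0],[0,0,0],0.03]]'; python3 chk.py;  python3 -m crank '[[[0,0,0],[0.001,0,0.0015],0.03],[[0,0,0],[0,0,0],0.03],[[0,0,0],[0,0,0],0.03]]'; python3 chk.py;  python3 -m crank '[[[0,0,0],[0.001,0,0.0015],0.03],[[0,0,0],[0,0,0],0.03],[[0,0,0],[0,0,0],0.03]]'; python3 chk.py
```

```text
time: 22.88
tool_pos: [0.5451, -0.2195, 0.0385]
tool_rot: [180.0, 30.0, 76.9]
contact_force: [-0.6, -0.9, -2.5]
finger_gap: 0.0359
mid [ 0.534  -0.2655  0.0542] elev 0.06 yaw 76.82 along 0.0012 across -0.0007 up over floor 0.0192
time: 23.25
tool_pos: [0.5455, -0.2194, 0.038]
tool_rot: [179.9, 30.1, 76.8]
contact_force: [0.1, -0.2, -2.3]
finger_gap: 0.036
mid [ 0.5344 -0.2654  0.0538] elev -0.01 yaw 76.82 along 0.0014 across -0.0011 up over floor 0.0188
time: 23.62
tool_pos: [0.5458, -0.2194, 0.038]
tool_rot: [179.9, 30.2, 76.8]
contact_force: [-0.3, -0.7, -0.5]
finger_gap: 0.0356
mid [ 0.5347 -0.2653  0.0538] elev -0.12 yaw 76.8 along 0.0015 across -0.0014 up over floor 0.0188
```

It is seated: the height stalled at 18.8 mm over the floor and the weight came off. I release and retreat along the tool axis.

```bash
python3 -m crank '[[[0,0,0],[0,0,0],0.042],[[0,0,0],[0,0,0],0.055],[[0,0,0],[0,0,0],0.0918],[[0,0,0],[0,0,0],0.0918],[[0,0,0],[0,0,0],0.0918],[[0,0,0],[0,0,0],0.0918],[[0,0,0],[0,0,0],0.0918]]'; python3 -m crank '[[[0,0,0],[0,0,-0.01],0.0918],[[0,0,0],[0,0,-0.02],0.0918],[[0,0,0],[0,0,-0.03],0.0918],[[0,0,0],[0,0,-0.04],0.0918],[[0,0,0],[0,0,-0.04],0.0918],[[0,0,0],[0,0,-0.03],0.0918],[[0,0,0],[0,0,0],0.0918],[[0,0,0],[0,0,0],0.0918]]'; python3 - <<'E'
from h import *
print(np.round(observe()["contact_force"],1))
for n,f in(("side","s6"),("scene","sc6")):
    im=grab_frame(n);cv2.imwrite(f"pics/{f}.png",im[:,:,::-1])
cv2.imwrite("pics/crop7.png",np.hstack([cv2.resize(cv2.imread("pics/sc6.png")[180:360,100:500],(480,216)),cv2.resize(cv2.imread("pics/s6.png")[140:248,350:510],(320,216),interpolation=2)]))
a=cv2.imread("pics/sc6.png")[210:290,110:210];b=cv2.imread("pics/s6.png")[150:230,370:470]
cv2.imwrite("pics/crop8.png",np.hstack([cv2.resize(a,(400,320),interpolation=2),cv2.resize(b,(400,320),interpolation=2)]))
E
```

```text
time: 24.5
tool_pos: [0.5459, -0.2202, 0.038]
tool_rot: [179.8, 30.3, 76.8]
contact_force: [0.3, -0.2, -0.3]
finger_gap: 0.0908
time: 25.5
tool_pos: [0.5673, -0.1287, 0.1965]
tool_rot: [179.6, 30.0, 76.9]
contact_force: [0.3, -0.2, -0.5]
finger_gap: 0.0918
[ 0.3 -0.2 -0.5]
```

View pics/crop8.png

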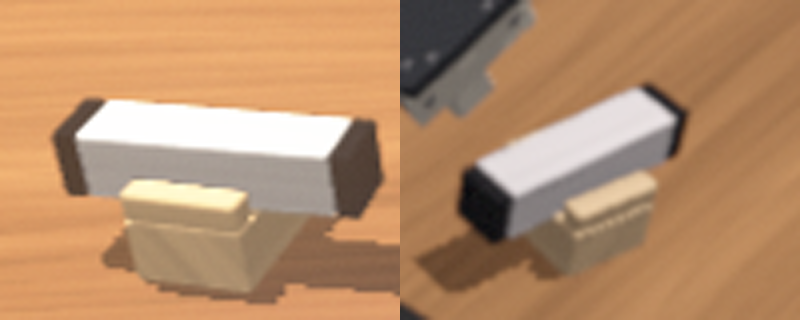

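The tube lies in the groove in both views, seated between the strips and sticking out at both ends. I do a numeric check of its centring and of the other things before handing in.

```bash
python3 - <<'E'
from h import *
u=np.array([.23,.973])
for n,o,q in(("scene",(110,210),[[57,135],[340,157],[84,98],[374,121]]),("side",(370,150),[[68,166],[250,85],[108,194],[287,112]])):
    P=cast(np.array(q)/4+o,.071,cam(n))[:,:2]*1000;d=P[1]-P[0];e=P.mean(0)-[533,-266.5]
    print(n,"mid",P.mean(0).round(1),"len",np.linalg.norm(d).round(),"dir",np.degrees(np.arctan2(d[1],d[0])).round(1),"along",(e@u).round(1),"across",(e@[-.973,.23]).round(1))
for n,f,regs in(("scene","sc6",{"glue":(280,270,330,365),"rounds":(412,195,470,240)}),("side","s6",{"ply":(220,400,312,480),"glue":(250,155,285,222),"rounds":(195,258,250,325)})):
    a=cv2.imread(f"pics/{n}0.png",0).astype(int);b=cv2.imread(f"pics/{f}.png",0).astype(int)
    for k,(x,y,X,Y) in regs.items():
        (dx,dy),r=cv2.phaseCorrelate(np.float64(a[y:Y,x:X]),np.float64(b[y:Y,x:X]));print(n,k,"shift px",round(dx,2),round(dy,2),round(r,2))
E
```

```text
scene mid [ 536.1 -263.4] len 140.0 dir 77.0 along 3.7 across -2.4
side mid [ 534.8 -267.7] len 141.0 dir -104.1 along -0.8 across -2.0
scene glue shift px 0.13 0.1 0.72
scene rounds shift px 0.0 0.48 1.0
side ply shift px 0.0 0.01 1.0
side glue shift px 0.02 -0.0 0.94
side rounds shift px -0.03 -0.03 0.85
```

```bash
python3 -c "
from plant import *
print(close_job())"
```

```text
the job is handed in; nothing more can be done
None
```

I handed the job in at about 26 s of the 61 s allowed. The square tube lies in the cradle groove and the gripper is released and clear. The hand-in reports no verdict, so the result rests on my own checks.

**What I did:**
- I pulled the tube straight up out of its well, with its lower end reaching about 0.19 m.
- I stood it on the large black mat and let go.
- I took it again near its top with the tool tilted 60°, turned it 90° about the jaw axis, lowered it into the groove, released it and backed off.

**Last checks:**

| Check | Result |
|---|---|
| Middle along the groove | +4 mm (scene camera), -1 mm (side camera); limit 22 mm |
| Middle across the groove | about -2 mm in both views; limit 7 mm |
| Direction | within about 1° of the groove |
| Height of axis over groove floor, at release | about 18.8 mm, worked out from the tool pose |
| Glue, ply and round tubes | shifted less than 0.5 px in the images |

**What disagreed:**
- The two cameras differ by about 4 mm lengthwise.
- The tube's length came out at 140 mm instead of 150 mm, because I picked its corners roughly by eye.
- When I stood the tube on the mat, the force reading showed no clear contact. I judged it from the height stalling and from the pictures, which showed it standing.

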